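# Shut the row of small-parts boxes with a stroke of the fingertips

## Task

Picking is done: starting at the hinge end of the row of five joined small-parts boxes, run your closed fingertips lightly along the row to its other end so that the lids fold down one after another and all five are left fully shut. Do not lift the row or shove it along the bench, do not press hard on it, and leave the larger single box standing open and everything else where it is.

Things in the scene. Friction and masses are not known exactly. Their poses are not given: they have to be found in the camera images.
- row: Row of five black flip-lid boxes (each 44 mm along the row, 58 across, 26 high, 46 mm pitch) on one steel base bar, 238 x 66 mm, with rubber feet; loose, about 1.1 kg. Origin: centre of its underside, on the bench. y: along the row from box 1 to box 5 (box centres at -92, -46, 0, 46, 92 mm); z up. Box rims are 34 mm above the bench, tops of the shut lids 37.5 mm.
- row_start (a point): Middle of the hinge of lid 1: the hinge end of the row (y = -113.5 mm in the row's frame), 36 mm above the bench. Each lid is hinged along the edge of its box that faces this end, so every lid shuts away from this end, towards row_end
- row_end (a point): Middle of the free edge of lid 5 when shut: the other end of the row (y = +113 mm in the row's frame), 36 mm above the bench
- lid1 (a joint): Lid of box 1: grey plate, 56 mm across the row x 41.5 x 3 mm; hinge axis 21.5 mm to -y of its box's centre, 36 mm above the bench. Angle in rad: 0 = shut, 1.57 = upright, up to 1.95 = leaning back over the hinge (starts 1.25 to 1.9). Friction hinge: it stays where it is left; about 0.2 N at its free edge turns it
- lid2 (a joint): Lid of box 2, the same as lid 1
- lid3 (a joint): Lid of box 3, the same as lid 1
- lid4 (a joint): Lid of box 4, the same as lid 1
- lid5 (a joint): Lid of box 5, the same as lid 1
- big_box: A separate, larger single flip-lid box of the same make, 75 x 68 x 34 mm, loose, 0.35 kg, still in use, its lid standing open (top of the lid about 100 mm above the bench). Origin: centre of its underside
- big_lid (a joint): Lid of the larger box. 0 = shut, 1.57 = upright (a plate 73 x 65.5 mm, friction hinge along the edge that faces the box's -y)
- adapter: A round steel connector adapter standing upright, 24 mm across its collar, 42 mm tall, loose. Origin: centre of its underside
- driver: A screwdriver lying on the bench. Loose
- bin: An open red plastic bin, 200 x 150 x 85 mm high, loose, 1.4 kg. Origin: centre of its underside
Not all that is in view belongs to the job. Leave any green look-alike of the row alone. Of the things shaped like the big_box, the black one is meant.

How it is judged:
On the way, in this order (a step that is already met when the one before it is completed fails the run):
1. the fingertips come to the hinge end of the row (grasp point within 80 mm of row_start) (distance between the grasp point and row_start below 0.08 m), for 0.1 s.
2. the fingertips reach the other end (grasp point within 80 mm of row_end), lids 1 to 4 folded below 0.6 rad (distance between the grasp point and row_end below 0.08 m and value of joint each of lid1, lid2, lid3, lid4 below 0.6 rad), for 0.1 s.
At the end, for the whole second after the job is handed in: All five lids of the row are shut (each below 0.1 rad, its free edge less than about 4 mm up), the row stands level at rest within 20 mm of where it was, and the larger box is still open (lid above 1.3 rad) (value of joint each of lid1, lid2, lid3, lid4, lid5 below 0.1 rad and value of joint big_lid above 1.3 rad and distance of row from where it was at the start of the episode below 0.02 m and linear speed of row below 0.01 m/s and angle between row's own z axis and vertical below 0.05 rad); the robot touches nothing.
It fails at once if the row is shoved or lifted more than 20 mm from its place (distance of row from where it was at the start of the episode above 0.02 m).
It fails at once if the row or its lids are pressed harder than 30 N (contact force between any of the arm, the fingers and row above 30 N).
It fails at once if the larger box's lid is closed below 1.3 rad (value of joint big_lid below 1.3 rad).
It fails at once if the larger box, the adapter, the screwdriver or the bin is moved more than 12 mm (distance of any of big_box, adapter, driver, bin from where it was at the start of the episode above 0.012 m).
It also fails if it takes over 38 s, if anything falls off the work surface, if the arm or the gripper's body presses on something with over 40 N, if the wrist force passes 120 N, or if a joint passes its speed limit or range.

## Robot

A 6-joint arm with a two-finger parallel gripper is mounted at the origin on the work surface. World frame = base frame: x ahead of the robot, y to its left, z up, the work surface at z = 0. Lengths are in m, angles in rad, forces in N, time in s.
With the tool pointing down it reaches from about 0.325 to 1 m from the base axis. Payload 5.1 kg.
Tool frame: the origin (TCP) lies midway between the tips of the shut fingers; the grasp point (between the pads) lies 19 mm behind it; z points along the fingers, y is the line along which they close (so a half turn about z gives the same grasp; the last joint's range is limited). The gripper opens to 85 mm and grips with 20 to 120 N. Pads are 22 mm wide; open, the fingers measure 114 mm over their backs; the gripper's body (76 mm by 85 mm) begins 54 mm behind the grasp point. The pads swing forward as they close: fully open they stand 13 mm farther back than shut.
Start: joints at [-1.309, 0.124, 1.65, -0, 1.367, -0.083], TCP at [0.22, -0.612, 0.231] pointing down, gripper open.
Joint ranges: [-2.61, 2.61], [-1.02, 2.33], [0.03, 2.71], [-1.35, 4.49], [0.32, 2.68], [-2.91, 2.91]. Speed limits (rad/s): [2.57, 2.57, 3.14, 3.14, 3.14, 3.14].

## Interface

Orientations are given as a rotation vector (axis times angle).
In Python, from station import bot gives the robot as it stands.
- The arm moves only by the tool move_arm, never from a script. Its argument "steps" is a list of rows, each a list of 3 entries, a list of its own where there are three numbers: the shift along the tool's x, y, z normalised to -1 to 1, where 1 is 0.4 m, then the turn about the tool's z normalised to -1 to 1, where 1 is 0.5 rad, then the gripper's target within -1 to 1 (shut at 1, half-way at 0, fully open at -1). A call has 1 to 8 rows; each row is the pose to reach, as a shift and turn from the pose commanded when the call began, along the tool's axes at that moment; what a row does not reach only later rows make up. A row lasts 1/12 s, in which the tool goes at most 41.7 mm and 7.16 degrees, less where a joint would pass 70% of its speed; a pose out of reach is approached as far as the arm can. A call with a number of a shift or a turn outside -1 to 1 is refused whole. A call with a gripper value outside its range is refused whole. The fingers move at their own pace and stop on an object; "grip_force" is the grip in N (left out, the last holds). Time passes only in rows, so rows that repeat a pose let the fingers close. It gives the time, the measured TCP pose, the force, the opening and the grip force at its end, in the units of the state.
- bot.get_state(): the state, without advancing time (a new reading comes with each control period).
- bot.capture(name): name is "scene" or "top" or "wrist"; returns the picture (480x640x3 uint8, blue, green, red); there is no depth.
- bot.get_calibration(name): a dict with "mtx" (3x3 intrinsics, pixels), "T" (4x4, takes a point from camera to world coordinates); the wrist camera has in their place "T_tool_cam" (4x4, takes a point from camera to tool coordinates, whose origin is the TCP and whose axes are the flange's). Camera axes: x right, y up, looking along -z (the intrinsics and any distortion apply to the point x, -y, -z); pixel columns grow to the right and rows downward; lengths in m; the calibration is good to about 2 mm. A picture is of the moment at which its call begins: read the wrist's pose just before it. get_calibration takes no time and is no camera call.
- bot.finish_job(): hands the job in; it is judged then, once.
Trained networks look in the newest picture that a camera, given by its name, has taken for a name from the list of things; names that differ only in an ending like _2 or _b are one class to them, and where a whole thing is asked for, a point or a joint stands for the part that bears it (a point fixed in the world has none). Each returns a list of dicts, best first, with "conf" (0 to 1); they miss things now and then, are a little off and sometimes report something else, mostly with a low value. They report only what shows in the picture. A call takes as long as a camera call. They do not tell look-alikes from the thing itself.
- bot.trace(camera, label): "mask" (480x640 bool, what is visible of it) and "location" ([row, column] in pixels, amid what is visible of it).
The state is a dict: "time_s": time; "joint_positions": joint angles; "qd": joint speeds; "joint_efforts": joint torques, N m; "eef_pos": TCP position; "ee_rot": TCP orientation; "force": force on the tool from outside, world axes, zero at the start; "torque": the same for the moment, N m; "width": opening from 0.0 (shut) to 1.0 (fully open); "grip_force": force on a finger pad.
Only numpy, scipy, OpenCV 4.12 (cv2) and the standard library are available. Lean on these libraries where they do the work, as an engineer would, in place of code of your own. Each camera call takes 0.05 s, during which the arm holds its last target. There are 200 camera calls.

## Working session

There is one attempt and no reset: what is moved stays moved. The work goes in short steps, Python scripts to look and compute and a tool call to move; the robot and the scene stay as the last step left them, time stands still between calls to the robot, and variables do not carry over. Pictures are saved under pics/ and viewed, at most 10 in all, crops included, and the job is handed in when it is done.

Besides the shell and the picture viewer there is one more tool, called as name(argument=value, ...), one argument or row to a line, values as JSON. move_arm: Moves the arm, as the interface text tells. Its arguments: {"type":"object","properties":{"steps":{"type":"array"},"grip_force":{"type":"number"}},"required":["steps"]}

```bash
mkdir -p pics; python3 - <<'E'
from station import bot
import cv2,numpy as np
s=bot.get_state();print(s['time_s'],s['eef_pos'],s['ee_rot'],s['width'])
a=bot.capture("scene");b=bot.capture("top")
cv2.imwrite("pics/scene.png",a);cv2.imwrite("pics/top.png",b)
for n in ("top","scene"):
  c=bot.get_calibration(n);print(n,c)
  for l in ("row","big_box","adapter","driver","bin"):
    for d in bot.trace(n,l)[:3]:
      ys,xs=np.nonzero(d["mask"]);print(n,l,round(d["conf"],2),d["location"],xs.min(),xs.max(),ys.min(),ys.max())
E
```

```text
0.0 [ 0.21950501 -0.61116642  0.23005099] [-3.09295491e+00 -5.38614702e-01  3.31873871e-04] 1.0002337274605237
top {'mtx': array([[559.28875212,   0.        , 324.23355193],
       [  0.        , 559.28875212, 251.14532302],
       [  0.        ,   0.        ,   1.        ]]), 'T': array([[ 0.02778052,  0.9837973 , -0.17711894,  0.40172738],
       [-0.99945525,  0.03049481,  0.0126205 ,  0.13205052],
       [ 0.01781722,  0.17667185,  0.98410853,  1.06760144],
       [ 0.        ,  0.        ,  0.        ,  1.        ]])}
top row 0.94 [386.4, 453.6] 414 487 319 453
top row 0.7 [267.2, 490.6] 486 503 256 285
top row 0.59 [259.3, 432.8] 365 502 227 290
top big_box 0.86 [361.7, 304.8] 281 331 336 386
top big_box 0.58 [347.6, 236.4] 214 258 323 371
top adapter 0.45 [174.6, 461.5] 456 468 168 181
top driver 0.85 [138.3, 340.7] 328 350 108 203
top bin 0.86 [224.6, 172.6] 107 236 158 293
top bin 0.19 [343.7, 250.3] 246 256 324 364
scene {'mtx': array([[476.79471864,   0.        , 309.42019621],
       [  0.        , 476.79471864, 230.96487397],
       [  0.        ,   0.        ,   1.        ]]), 'T': array([[ 0.71438664, -0.53675492,  0.44893862,  0.96885889],
       [ 0.69972588,  0.54250458, -0.46483596, -0.30112719],
       [ 0.00595173,  0.64620657,  0.76313934,  0.72355624],
       [ 0.        ,  0.        ,  0.        ,  1.        ]])}
scene row 0.86 [305.4, 231.8] 156 305 256 358
scene row 0.71 [241.0, 139.9] 82 201 207 282
scene big_box 0.89 [151.8, 300.1] 284 330 131 177
scene big_box 0.89 [184.1, 259.2] 238 278 163 203
scene big_box 0.34 [147.5, 301.7] 284 314 131 164
scene adapter 0.79 [401.4, 275.2] 267 282 389 411
scene driver 0.83 [327.1, 411.0] 355 440 274 360
scene driver 0.55 [307.7, 194.8] 188 205 292 330
scene bin 0.58 [169.5, 424.8] 369 488 119 226
```

View pics/scene.png

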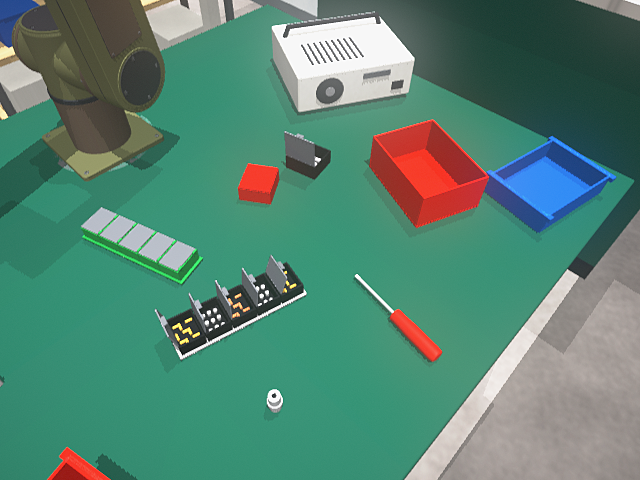

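View pics/top.png

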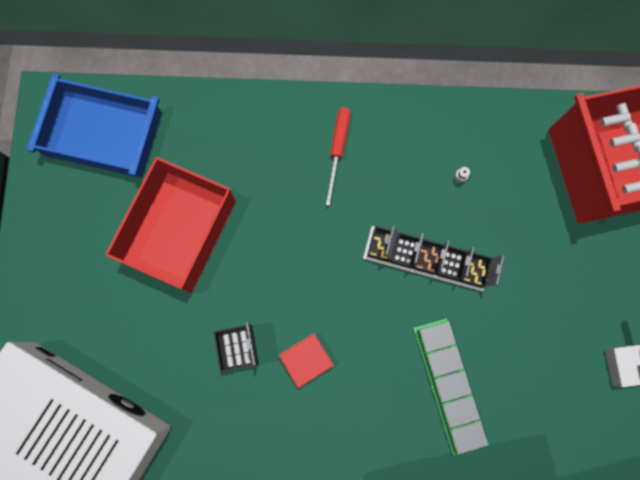

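The black row is at (365-502, 227-290) in top, with its hinge end (lid 1) on the right. The row at (450,386) is the green look-alike with its lids shut. Of the boxes, the black open one at (236,348) is big_box and the red one at (305,361) is a decoy. Next is an enlarged crop to confirm the row and get its corners.

```bash
python3 - <<'E'
import cv2
b=cv2.imread("pics/top.png")[215:305,350:510]
cv2.imwrite("pics/crop.png",cv2.resize(b,None,fx=5,fy=5,interpolation=cv2.INTER_CUBIC))
E
```

```text
(no output)
```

View pics/crop.png

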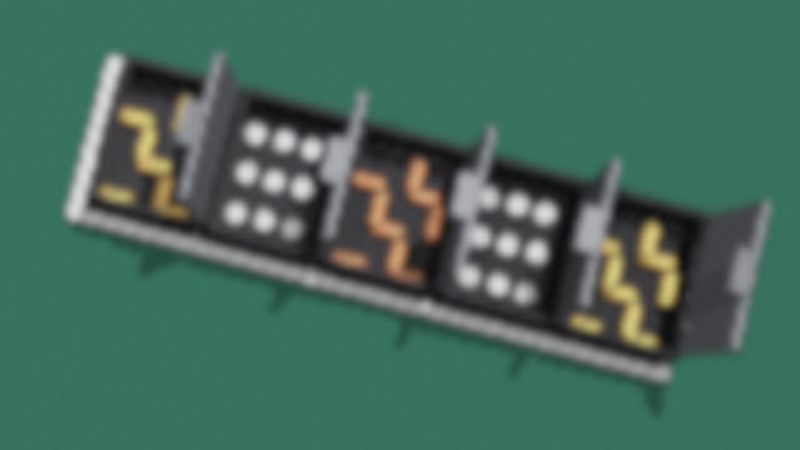

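```bash
cat > h.py <<'E'
from station import bot
import numpy as np
from scipy.optimize import least_squares
def proj(P,K,T):
    p=(np.asarray(P)-T[:3,3])@T[:3,:3]; p=p*[1,-1,-1]
    q=p@K.T; return q[:,:2]/q[:,2:]
def w(pose,L):
    x,y,a=pose; c,s=np.cos(a),np.sin(a)
    return np.asarray(L)@np.array([[c,-s,0],[s,c,0],[0,0,1]]).T+[x,y,0]
def fit(L,px,K,T,x0):
    r=least_squares(lambda p:(proj(w(p,L),K,T)-px).ravel(),x0)
    return r.x,np.round(r.fun,1)
E
python3 - <<'E'
from h import *
c=bot.get_calibration("top");K,T=c["mtx"],c["T"]
L=[[-.033,.119,.008],[.033,.119,.008],[-.033,-.119,.008]]
px=(np.array([[70,212],[110,58],[668,368]])+.5)/5-.5+[350,215]
p,r=fit(L,px,K,T,[.4,-.1,-.2]);print(p,r)
s=bot.get_calibration("scene")
print(proj(w(p,L),s["mtx"],s["T"]))
for n,y in(("start",-.1135),("end",.113)):print(n,w(p,[[0,y,.036]]))
# other objects
def gnd(u,v,z):
    d=np.array([(u-K[0,2])/K[0,0],-(v-K[1,2])/K[1,1],-1])@T[:3,:3].T
    return T[:3,3]+d*(z-T[2,3])/d[2]
print("adapter",gnd(462,175,.03),"driver",gnd(328,203,.01),"bigbox",gnd(236,348,.03))
print(bot.get_calibration("wrist"))
E
```

```text
[ 0.5878929  -0.08017285 -0.22381259] [-0.4  0.6 -0.4 -1.   0.8  0.3]
[[287.95189142 267.83397187]
 [307.22402376 293.39551962]
 [165.74927589 330.19166209]]
start [[ 0.56270172 -0.19084197  0.036     ]]
end [[0.61297311 0.03000874 0.036     ]]
adapter [ 0.74688582 -0.14444183  0.03      ] driver [0.68774237 0.11379092 0.01      ] bigbox [0.40414157 0.27458272 0.03      ]
{'mtx': array([[414.97473872,   0.        , 317.61411275],
       [  0.        , 414.97473872, 237.53850364],
       [  0.        ,   0.        ,   1.        ]]), 'T_tool_cam': array([[-1.97365202e-04,  9.62000188e-01,  2.73048713e-01,
         6.93435845e-02],
       [ 9.99999966e-01,  2.36899072e-04, -1.11817987e-04,
         3.00322642e-04],
       [-1.72253911e-04,  2.73048682e-01, -9.62000202e-01,
        -1.42857192e-01],
       [ 0.00000000e+00,  0.00000000e+00,  0.00000000e+00,
         1.00000000e+00]])}
```

move_arm(
  steps=[
    [[0.375,-0.206,0],0.5,1],
    [[0.75,-0.412,0],1,1],
    [[0.75,-0.412,0],1,1],
    [[0.75,-0.412,0],1,1],
    [[0.75,-0.412,0],1,1],
    [[0.75,-0.412,0],1,1],
    [[0.75,-0.412,0],1,1],
    [[0.75,-0.412,0],1,1],
  ],
)

```text
time_s: 1.27
eef_pos: [0.4397, -0.3623, 0.2317]
ee_rot: [3.132, -0.244, 0.001]
force: [1.9, -2.1, -0.4]
width: 0.002
grip_force: 0.0
```

```bash
cat >> h.py <<'E'
from scipy.spatial.transform import Rotation as R
ROW=np.array([0.5879,-0.0802,-0.2238])
def plan(y,z,x=0,row=None):
    s=bot.get_state();M=R.from_rotvec(s["ee_rot"]).as_matrix()
    d=M.T@(w(ROW if row is None else row,[[x,y,z]])[0]-s["eef_pos"])
    a=(-np.arctan2(M[1,0],M[0,0])+0.2238*-1)
    print("t",s["time_s"],"pos",s["eef_pos"].round(4),"F",np.round(s["force"],1),"w",round(s["width"],3),"shift/0.4",(d/.4).round(4),"turn/.5",round(-a/.5,3))
E
python3 -c "
from h import *
plan(-.16,.16)
import cv2;cv2.imwrite('pics/w1.png',bot.capture('wrist'))"
```

```text
t 1.2667 pos [ 0.4397 -0.3623  0.2317] F [ 1.9 -2.1 -0.4] w 0.002 shift/0.4 [ 0.2295 -0.355   0.1792] turn/.5 0.137
```

View pics/w1.png

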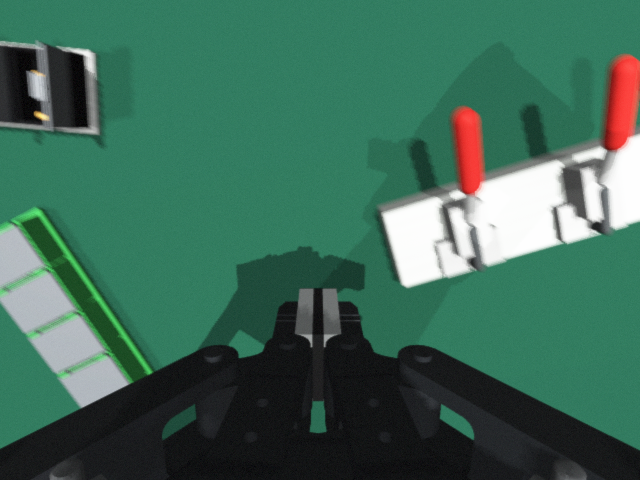

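```bash
python3 - <<'E'
from h import *
c=bot.get_calibration("wrist");s=bot.get_state()
M=np.eye(4);M[:3,:3]=R.from_rotvec(s["ee_rot"]).as_matrix();M[:3,3]=s["eef_pos"]
T=M@c["T_tool_cam"]
L=[[.033,-.119,.008],[-.033,-.119,.008]]
print(proj(w(ROW,L),c["mtx"],T), fit(L,np.array([[93,48],[98,133]]),c["mtx"],T,ROW))
E
```

```text
[[105.18518023  49.85590562]
 [110.10955364 132.99486856]] (array([ 0.59075231, -0.07048402, -0.22883406]), array([-0.1,  0.9,  0.1, -0.9]))
```

move_arm(
  steps=[
    [[0.06,-0.09,0.045],0.13,1],
    [[0.12,-0.18,0.09],0.13,1],
    [[0.18,-0.27,0.14],0.13,1],
    [[0.23,-0.355,0.18],0.13,1],
    [[0.23,-0.355,0.18],0.13,1],
    [[0.23,-0.355,0.18],0.13,1],
    [[0.23,-0.355,0.18],0.13,1],
  ],
)

```text
time_s: 1.9
eef_pos: [0.5515, -0.2372, 0.1587]
ee_rot: [-3.123, 0.342, 0.002]
force: [-0.1, -0.4, -0.3]
width: -0.0
grip_force: 0.0
```

```bash
python3 -c "
from h import *
plan(-.16,.058)"
```

```text
t 1.9 pos [ 0.5515 -0.2372  0.1587] F [-0.1 -0.4 -0.3] w -0.0 shift/0.4 [ 0.0019 -0.003   0.2518] turn/.5 0.011
```

move_arm(
  steps=[
    [[0,0,0.08],0,1],
    [[0,0,0.16],0,1],
    [[0,0,0.22],0,1],
    [[0,0,0.25],0,1],
    [[0,0,0.25],0,1],
    [[0,0,0.25],0,1],
  ],
)

```text
time_s: 2.4
eef_pos: [0.5514, -0.2389, 0.0601]
ee_rot: [3.122, -0.347, 0.001]
force: [0.2, -0.2, 0.9]
width: -0.002
grip_force: 0.0
```

```bash
python3 -c "
from h import *
plan(-.1,.05);plan(.12,.046)
import cv2;cv2.imwrite('pics/w2.png',bot.capture('wrist'))"
```

```text
t 2.4 pos [ 0.5514 -0.2389  0.0601] F [ 0.2 -0.2  0.9] w -0.002 shift/0.4 [ 0.0012 -0.1572  0.0251] turn/.5 0.005
t 2.4 pos [ 0.5514 -0.2389  0.0601] F [ 0.2 -0.2  0.9] w -0.002 shift/0.4 [ 0.0025 -0.7072  0.035 ] turn/.5 0.005
```

View pics/w2.png

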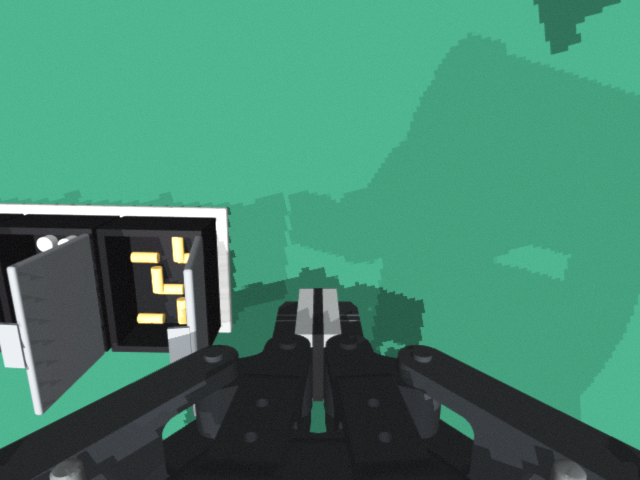

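The row's end shows at (228,208)-(231,332), with lid 1 at column 195 and the fingertips behind it at (318,290).

```bash
python3 - <<'E'
from h import *
c=bot.get_calibration("wrist");s=bot.get_state()
M=np.eye(4);M[:3,:3]=R.from_rotvec(s["ee_rot"]).as_matrix();M[:3,3]=s["eef_pos"]
T=M@c["T_tool_cam"]
L=[[.033,-.119,.008],[-.033,-.119,.008]]
p,r=fit(L,np.array([[228,208],[231,332]]),c["mtx"],T,ROW);print(proj(w(ROW,L),c["mtx"],T),p,r)
plan(.12,.046,row=np.array([p[0],p[1],-.2238]))
E
```

```text
[[225.70291366 200.47216211]
 [232.95003753 325.18960512]] [ 0.58792609 -0.08009752 -0.25562807] [-0.   0.3  0.  -0.3]
t 2.45 pos [ 0.5524 -0.2392  0.0613] F [ 1.2 -0.7 -0.2] w -0.002 shift/0.4 [ 1.000e-04 -7.076e-01  3.770e-02] turn/.5 0.005
```

move_arm(
  steps=[
    [[0,-0.03,0.015],0,1],
    [[0,-0.06,0.028],0,1],
    [[0,-0.09,0.028],0,1],
    [[0,-0.12,0.028],0,1],
    [[0,-0.15,0.028],0,1],
    [[0,-0.18,0.028],0,1],
    [[0,-0.21,0.028],0,1],
    [[0,-0.24,0.028],0,1],
  ],
)

```text
time_s: 3.12
eef_pos: [0.5728, -0.1427, 0.0483]
ee_rot: [3.122, -0.344, 0.0]
force: [0.0, -0.9, -1.0]
width: 0.002
grip_force: 0.2
```

move_arm(
  steps=[
    [[0,-0.03,0],0,1],
    [[0,-0.06,0],0,1],
    [[0,-0.09,0],0,1],
    [[0,-0.12,0],0,1],
    [[0,-0.15,0],0,1],
    [[0,-0.18,0],0,1],
    [[0,-0.21,0],0,1],
    [[0,-0.24,0],0,1],
  ],
)

```text
time_s: 3.78
eef_pos: [0.5936, -0.0493, 0.0481]
ee_rot: [3.122, -0.345, -0.0]
force: [0.0, -0.4, 0.3]
width: -0.001
grip_force: 0.2
```

```bash
python3 -c "
from h import *
plan(.12,.048)
import cv2;cv2.imwrite('pics/s2.png',cv2.resize(bot.capture('scene')[180:400,60:360],None,fx=2.5,fy=2.5))"
```

```text
t 3.7833 pos [ 0.5936 -0.0493  0.0481] F [ 0.  -0.4  0.3] w -0.001 shift/0.4 [ 3.900e-03 -2.216e-01  2.000e-04] turn/.5 0.007
```

View pics/s2.png

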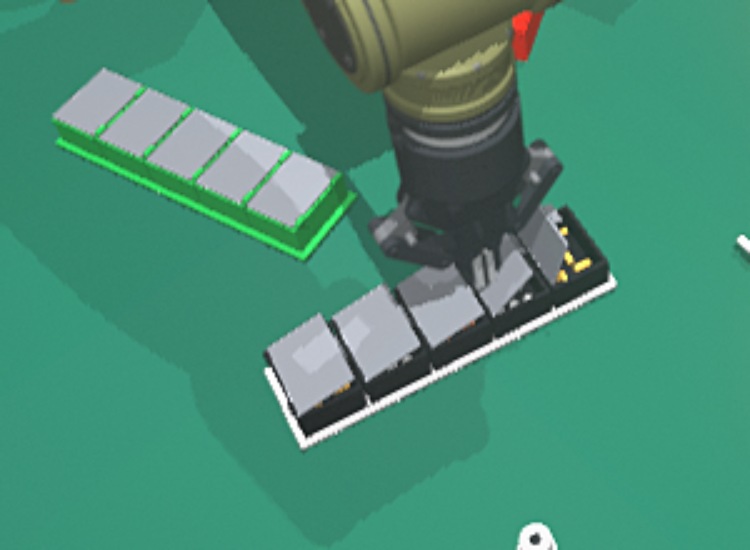

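Lids 1 to 3 are nearly down and lid 4 is folding under the fingertips. The row looks unmoved, so I'm finishing the pass.

move_arm(
  steps=[
    [[0,-0.03,0],0,1],
    [[0,-0.06,0],0,1],
    [[0,-0.09,0],0,1],
    [[0,-0.12,0],0,1],
    [[0,-0.15,0],0,1],
    [[0,-0.18,0],0,1],
    [[0,-0.21,0],0,1],
    [[0,-0.24,0],0,1],
  ],
)

```text
time_s: 4.5
eef_pos: [0.6147, 0.0445, 0.0481]
ee_rot: [-3.122, 0.345, -0.0]
force: [-0.8, 0.8, 0.1]
width: 0.001
grip_force: 0.0
```

move_arm(
  steps=[
    [[0,0,0],0,1],
    [[0,0,0],0,1],
    [[0,0,-0.06],0,1],
    [[0,0,-0.1],0,1],
    [[0,0.1,-0.1],0,1],
    [[0,0.2,-0.1],0,1],
    [[0,0.3,-0.1],0,1],
    [[0,0.4,-0.1],0,1],
  ],
)

```text
time_s: 5.17
eef_pos: [0.5787, -0.1148, 0.0884]
ee_rot: [3.122, -0.345, 0.001]
force: [0.3, -0.2, -0.2]
width: -0.001
grip_force: 0.0
```

move_arm(
  steps=[
    [[0,0.1,0],0,1],
    [[0,0.18,0],0,1],
    [[0,0.24,0],0,1],
    [[0,0.26,0],0,1],
    [[0,0.26,0],0,1],
    [[0,0.26,0],0,1],
  ],
)

```text
time_s: 5.67
eef_pos: [0.5565, -0.2144, 0.088]
ee_rot: [-3.122, 0.347, 0.0]
force: [0.3, 0.0, -0.3]
width: 0.0
grip_force: 0.0
```

```bash
python3 -c "
from h import *
plan(-.13,.040,x=-.003)
import cv2;cv2.imwrite('pics/s3.png',cv2.resize(bot.capture('scene')[180:400,60:360],None,fx=2.5,fy=2.5))"
```

```text
t 5.6667 pos [ 0.5565 -0.2144  0.088 ] F [ 0.3  0.  -0.3] w 0.0 shift/0.4 [-0.0054 -0.0195  0.12  ] turn/.5 0.005
```

View pics/s3.png

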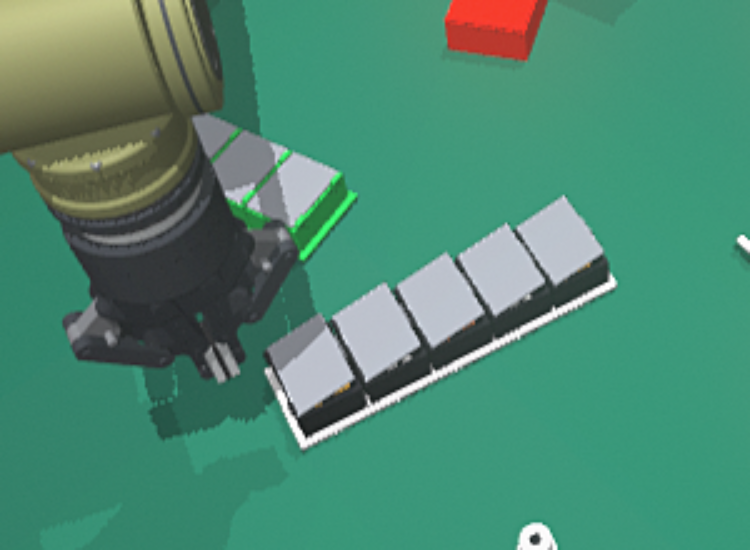

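All five lids are folded to about 0.3 rad. A second pass in the same direction, at about 40 mm height, should shut them.

move_arm(
  steps=[
    [[-0.004,0,0.05],0,1],
    [[-0.004,0,0.1],0,1],
    [[-0.004,-0.02,0.108],0,1],
    [[-0.004,-0.05,0.115],0,1],
    [[-0.004,-0.08,0.119],0,1],
    [[-0.004,-0.11,0.119],0,1],
    [[-0.004,-0.14,0.119],0,1],
    [[-0.004,-0.17,0.119],0,1],
  ],
)

```text
time_s: 6.38
eef_pos: [0.5711, -0.1461, 0.0417]
ee_rot: [3.122, -0.344, 0.003]
force: [0.6, -1.0, 0.1]
width: -0.0
grip_force: 0.0
```

```bash
python3 -c "
from h import *
plan(.128,.040)"
```

```text
t 6.3833 pos [ 0.5711 -0.1461  0.0417] F [ 0.6 -1.   0.1] w -0.0 shift/0.4 [ 0.0065 -0.49    0.0041] turn/.5 0.009
```

move_arm(
  steps=[
    [[0,-0.03,0.003],0,1],
    [[0,-0.06,0.003],0,1],
    [[0,-0.09,0.003],0,1],
    [[0,-0.12,0.003],0,1],
    [[0,-0.15,0.003],0,1],
    [[0,-0.18,0.003],0,1],
    [[0,-0.21,0.003],0,1],
    [[0,-0.24,0.003],0,1],
  ],
)

```text
time_s: 7.05
eef_pos: [0.5912, -0.0529, 0.0393]
ee_rot: [3.123, -0.345, -0.0]
force: [-0.2, 0.4, 0.3]
width: 0.001
grip_force: 0.1
```

move_arm(
  steps=[
    [[0,-0.03,0],0,1],
    [[0,-0.06,0],0,1],
    [[0,-0.09,0],0,1],
    [[0,-0.12,0],0,1],
    [[0,-0.15,0],0,1],
    [[0,-0.18,0],0,1],
    [[0,-0.21,0],0,1],
    [[0,-0.24,0],0,1],
  ],
)

```text
time_s: 7.72
eef_pos: [0.6122, 0.0408, 0.0393]
ee_rot: [-3.123, 0.345, 0.0]
force: [-0.5, -0.5, 0.4]
width: 0.001
grip_force: 0.0
```

move_arm(
  steps=[
    [[0,-0.01,0],0,1],
    [[0,-0.01,0],0,1],
    [[0,-0.01,-0.06],0,1],
    [[0,0,-0.1],0,1],
    [[0,0.1,-0.1],0,1],
    [[0,0.2,-0.1],0,1],
    [[0,0.3,-0.1],0,1],
    [[0,0.4,-0.1],0,1],
  ],
)

```text
time_s: 8.38
eef_pos: [0.5764, -0.1183, 0.0796]
ee_rot: [3.122, -0.345, 0.001]
force: [1.0, -1.0, 0.1]
width: -0.003
grip_force: 0.0
```

move_arm(
  steps=[
    [[0,0.1,0],0,1],
    [[0,0.18,0],0,1],
    [[0,0.24,0],0,1],
    [[0,0.25,0],0,1],
    [[0,0.25,0],0,1],
    [[0,0.25,0],0,1],
  ],
)

```text
time_s: 8.88
eef_pos: [0.555, -0.2139, 0.0792]
ee_rot: [-3.122, 0.346, 0.001]
force: [1.0, 0.1, 0.1]
width: -0.002
grip_force: 0.0
```

```bash
python3 -c "
from h import *
plan(-.13,.0385,x=-.003)
import cv2;cv2.imwrite('pics/s4.png',cv2.resize(bot.capture('scene')[240:370,145:320],None,fx=4.5,fy=4.5,interpolation=2))"
```

```text
t 8.8833 pos [ 0.555  -0.2139  0.0792] F [1.  0.1 0.1] w -0.002 shift/0.4 [-0.0014 -0.019   0.1017] turn/.5 0.006
```

View pics/s4.png

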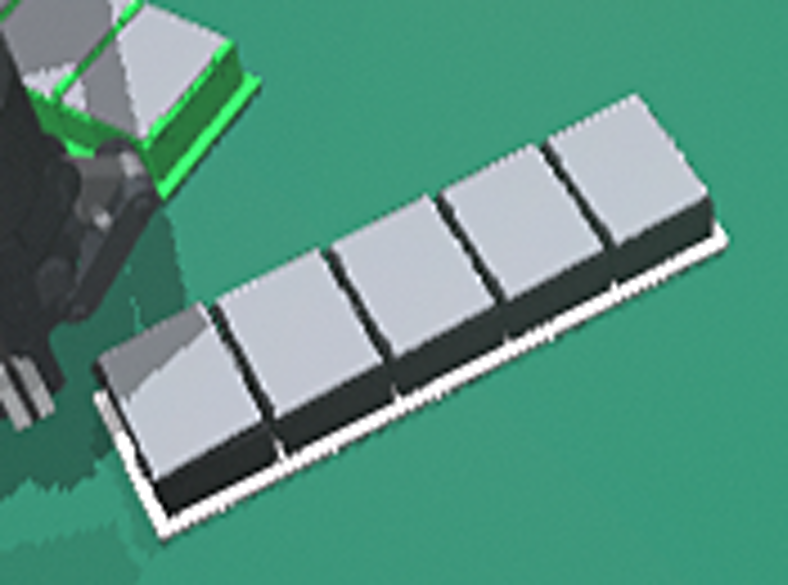

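The lids now look shut to within a few hundredths of a rad. One lighter, slightly lower pass (about 38 mm) gives margin.

move_arm(
  steps=[
    [[0,-0.04,0.04],0,1],
    [[0,-0.08,0.08],0,1],
    [[0,-0.09,0.097],0,1],
    [[0,-0.11,0.1],0,1],
    [[0,-0.13,0.102],0,1],
    [[0,-0.15,0.102],0,1],
    [[0,-0.17,0.102],0,1],
    [[0,-0.19,0.102],0,1],
  ],
)

```text
time_s: 9.6
eef_pos: [0.5724, -0.1392, 0.0393]
ee_rot: [3.122, -0.345, 0.002]
force: [-0.4, -0.0, 0.5]
width: 0.001
grip_force: 0.0
```

```bash
python3 -c "
from h import *
plan(.128,.0382)"
```

```text
t 9.6 pos [ 0.5724 -0.1392  0.0393] F [-0.4 -0.   0.5] w 0.001 shift/0.4 [ 0.0067 -0.4724  0.0027] turn/.5 0.007
```

move_arm(
  steps=[
    [[0,-0.03,0.001],0,1],
    [[0,-0.06,0.001],0,1],
    [[0,-0.09,0.001],0,1],
    [[0,-0.12,0.001],0,1],
    [[0,-0.15,0.001],0,1],
    [[0,-0.18,0.001],0,1],
    [[0,-0.21,0.001],0,1],
    [[0,-0.24,0.001],0,1],
  ],
)

```text
time_s: 10.27
eef_pos: [0.593, -0.0449, 0.0381]
ee_rot: [3.123, -0.345, -0.0]
force: [0.9, 0.1, 0.3]
width: 0.002
grip_force: 0.1
```

move_arm(
  steps=[
    [[0,-0.03,0],0,1],
    [[0,-0.06,0],0,1],
    [[0,-0.09,0],0,1],
    [[0,-0.12,0],0,1],
    [[0,-0.15,0],0,1],
    [[0,-0.18,0],0,1],
    [[0,-0.21,0],0,1],
    [[0,-0.23,0],0,1],
  ],
)

```text
time_s: 10.93
eef_pos: [0.6132, 0.0451, 0.0381]
ee_rot: [-3.122, 0.344, -0.0]
force: [1.0, -0.6, 0.5]
width: -0.002
grip_force: 0.0
```

move_arm(
  steps=[
    [[0,0,0],0,1],
    [[0,0,-0.05],0,1],
    [[0,0,-0.12],0,1],
    [[-0.1,0.1,-0.2],0,1],
    [[-0.2,0.2,-0.28],0,1],
    [[-0.2,0.3,-0.28],0,1],
    [[-0.2,0.3,-0.28],0,1],
    [[-0.2,0.3,-0.28],0,1],
  ],
)

```text
time_s: 11.6
eef_pos: [0.5072, -0.0599, 0.1528]
ee_rot: [3.119, -0.351, 0.005]
force: [1.3, 0.5, 0.0]
width: -0.004
grip_force: 0.0
```

```bash
python3 -c "
from h import *
plan(0,.04)
import cv2
a=bot.capture('scene')[240:370,145:320];w_=bot.capture('wrist')
f=cv2.resize(a,(400,300),interpolation=2);g=cv2.resize(w_,(400,300))
cv2.imwrite('pics/s5.png',cv2.hconcat([f,g]))"
```

```text
t 11.6 pos [ 0.5072 -0.0599  0.1528] F [1.3 0.5 0. ] w -0.004 shift/0.4 [0.2069 0.0039 0.2828] turn/.5 -0.001
```

View pics/s5.png

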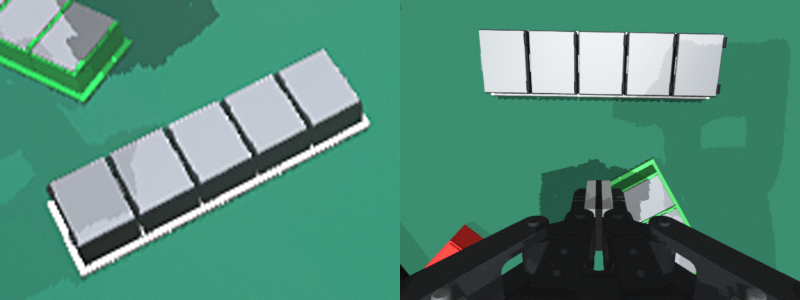

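All five lids are flat, the row is in place and the arm is clear of everything, so I'm handing in.

```bash
python3 -c "
from station import bot
print(bot.finish_job())"
```

```text
the job is handed in; nothing more can be done
None
```

I ran the closed fingertips along the row three times, and the last pictures show all five lids shut and the row where it was. The job is handed in, but no verdict came back, and I did not look again at the larger box, adapter, screwdriver or bin; the fingers stayed clear of them.

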